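# Seat a maple block under the toe of a cam holding jig and clamp it

## Robot

A 6-joint arm with a two-finger parallel gripper is mounted at the origin on a cart in front of the work surface, level with it; the furniture and walls round the work are solid. World frame = base frame: x ahead of the robot, y to its left, z up, the work surface at z = 0. Lengths are in m, angles in rad, forces in N, time in s.
With the tool pointing down it reaches from about 0.35 to 0.975 m from the base axis. Payload 4.9 kg.
Tool frame: the origin (TCP) lies midway between the tips of the shut fingers; the grasp point (between the pads) lies 19 mm behind it; z points along the fingers, y is the line along which they close (so a half turn about z gives the same grasp; the last joint's range is limited). The gripper opens to 85 mm and grips with 20 to 120 N. Pads are 22 mm wide; open, the fingers measure 114 mm over their backs; the gripper's body (76 mm by 85 mm) begins 54 mm behind the grasp point. The pads swing forward as they close: fully open they stand 13 mm farther back than shut.
Start: joints at [1.07, 0.053, 1.613, -0, 1.476, -0.119], TCP at [0.233, 0.58, 0.231] pointing down, gripper open.
Joint ranges: [-3.01, 3.01], [-1.01, 2.22], [0.06, 2.58], [-1.02, 4.17], [0.09, 2.62], [-3.14, 3.14]. Speed limits (rad/s): [2.57, 2.57, 3.14, 3.14, 3.14, 3.14].

## Interface

Orientations are given as a rotation vector (axis times angle).
In Python, from station import ctrl gives the robot as it stands.
- The arm moves only by the shell command python3 -m handwheel 'ROWS' [FORCE]. ROWS is JSON, a list of rows, each an object with "gripper": the gripper command: -1 is fully open, 1 is shut, values between are in proportion; "offset": the shift along the tool's x, y, z in mm, a list of three; "rotation": the turn, a rotation vector about the tool's x, y, z in rad, a list of three. A call has exactly 8 rows; each row is the pose to reach, as a shift and turn from the pose commanded when the call began, along the tool's axes at that moment; what a row does not reach only later rows make up. A row lasts 1/8 s, in which the tool goes at most 62.5 mm and 10.7 degrees, less where a joint would pass 70% of its speed; a pose out of reach is approached as far as the arm can. A call with a gripper value outside its range is refused whole. The fingers move at their own pace and stop on an object; FORCE is the grip in N (left out, the last holds). Time passes only in rows, so rows that repeat a pose let the fingers close, or fill a call up. It gives the time, the measured TCP pose, the force, the opening and the grip force at its end, in the units of the state.
- ctrl.get_obs(): the state, without advancing time (a new reading comes with each control period).
- ctrl.get_image(name): name is "scene" or "top"; returns a dict with "image" (480x640x3 uint8, red, green, blue), "fovy" (degrees; the focal length in pixels is half the picture's height over the tangent of half this angle, whatever the lens; pixels are square), "cx", "cy" (the principal point, pixels), "k1" (the pictures are not rectified: a ray, as slopes to the right and down, at radius r is drawn at 1 + k1 r^2 times it, then the intrinsics apply), "xyz" and "attitude" of the camera in the world. Camera axes: x right, y up, looking along -z (the intrinsics and any distortion apply to the point x, -y, -z); pixel columns grow to the right and rows downward; lengths in m; the calibration is good to about 2 mm. A picture is of the moment at which its call begins. There is no depth.
- ctrl.finish_job(): hands the job in; it is judged then, once.
The state is a dict: "t": time; "q": joint angles; "dq": joint speeds; "effort": joint torques, N m; "tool_pos": TCP position; "tool_rot": TCP orientation; "contact_force": force on the tool from outside, world axes, zero at the start; "wrist_torque": the same for the moment, N m; "opening": finger opening in m; "grip_force": force on a finger pad.
Only numpy, scipy, OpenCV 4.12 (cv2) and the standard library are available. Lean on these libraries where they do the work, as an engineer would, in place of code of your own. Each camera call takes 0.05 s, during which the arm holds its last target. There are 200 camera calls.

## Task

Clamp the pale maple block in the holding jig ready for chiselling: lay it flat on the jig's bed along the low fence and slide it endways under the overhanging toe until its end is pushed firmly home against the brass stop. Then let go of it and swing the cam lever round until it bites firmly and holds the block tight by itself. Work by feel and never force the block or the lever, and leave the other things on the bench where they are.

Things in the scene. Friction and masses are not known exactly. Their poses are not given: they have to be found in the camera images.
- block (a point): Centre of the underside of the pale maple block that is to be clamped; x along its length, y across, z up. The block: 85 long x 48 wide x 36 mm high, 0.09 to 0.17 kg, square and plain, lying loose on the bench to the left of the jig. Either end may go into the pocket.
- maple_block: The same block; the same origin, but its own x axis is turned 12 degrees clockwise from the block's length: use 'block' for its heading.
- jig: Holding jig screwed to the bench: plywood base 212 x 112 mm, its top (the bed) 12 mm above the bench. Origin on the bench, on the bed's centre line; x points into the pocket, y to the fence. Low aluminium fence: 9 mm high on the bed, x -60 to 68 mm, inner face y=+25 mm. Pocket from x=68 mm: cheeks at y=+25 and -26.5 mm, the right one flared. Bed free for the block from x=-35 to 68 mm.
- stop: Brass face of the adjustable stop in the pocket, on a stiff rubber pad (gives 1 mm per 12 N). Origin: bottom centre of the face, on the bed, at x=78 to 82, y=0 mm of the jig, set differently each time; axes as the jig's. The dark toe overhangs the bed from x=68 mm: underside 37.5, top 50.5 mm above the bed, 80 mm wide. A block fully home has its end flat on the face, its centre 42.5 mm before it.
- cam_pivot (a point): Pivot of the steel cam under the lever, on the bed at x=-43.5, y=0 mm of the jig. The cam: a disc of radius 26 mm, its centre 18 mm off the pivot, 6 to 26 mm above the bed. Lever open, it reaches 8 mm from the pivot towards the stop; turned, up to 44 mm. It meets the end of a block that is home at 36 to 41 mm and wedges it on the stop.
- cam_lever (a joint): Angle of the cam lever (rad): 0 fully open, growing counter-clockwise from above, 2.9 at most. On a block that is home it begins to bite at 2.0 to 2.45, as the stop is set. Until then it drags about 1.5 N at the knob; from there the drag grows by about 0.7 N for each N of clamping, and some 10 N at the knob is a firm bite. It is self-locking: it stays where it is left.
- lever_knob (a point): Middle of the black knob at the lever's end, an upright round grip 20 mm thick; this point is 49 mm above the bed, the knob's top 65 mm, the bar under it 27 to 34 mm above the bed and 14 mm wide. It runs on a circle of 80 mm radius round the pivot; at joint 0 it stands 100 degrees counter-clockwise (from above) from the jig's x axis.
- dark_block: Dark rosewood offcut, 70 x 40 x 30 mm, a bystander. Origin: centre of its underside.
- palm_plane: Small brass palm plane, 71 x 79 x 36 mm, a bystander. Origin: centre of its underside.
- nut_file: Small file with a wooden handle, lying, 176 x 34 x 12 mm, a bystander. Origin: centre of its underside.
- sanding_pad: Black rubber sanding pad lying flat, 72 x 65 x 14 mm, a bystander. Origin: centre of its underside.
- shellac_pot: Cream glazed pot, open at the top, 58 mm thick, 72 mm high, a bystander. Origin: centre of its underside.

How it is judged:
On the way, in this order (a step that is already met when the one before it is completed fails the run):
1. With the cam still open, the block lies flat under the toe and is pushed firmly home against the stop (over 5 N) (x of block in the frame of stop above -0.0445 m and y of block in the frame of jig above -0.003 m and z of block in the frame of jig below 0.014 m and angle between the x axis of block and the x axis of jig, either way round below 0.04 rad and angle between maple_block's own z axis and vertical below 0.03 rad and contact force between maple_block and stop above 5 N and value of joint cam_lever below 1.5 rad), for 0.2 s.
2. The cam bites on the block's outer end and presses it on the stop (x of block in the frame of stop above -0.0445 m and y of block in the frame of jig above -0.003 m and z of block in the frame of jig below 0.014 m and angle between the x axis of block and the x axis of jig, either way round below 0.04 rad and angle between maple_block's own z axis and vertical below 0.03 rad and contact force between maple_block and stop above 5 N and contact force between maple_block and cam_lever above 5 N), for 0.2 s.
At the end, for the whole second after the job is handed in: The block lies flat in the jig, its end within 2 mm of the stop under the toe, square to the jig within 0.04 rad, and the cam by itself presses it on the stop with more than 5 N; nothing moves (all of step 2 and linear speed of maple_block below 0.01 m/s); the robot touches nothing.
It fails at once if The block is rammed on the stop or crushed by the cam (over 50 N) (contact force between maple_block and stop above 50 N or contact force between maple_block and cam_lever above 50 N).
It fails at once if A bystander is moved by more than 15 mm (distance of any of dark_block, palm_plane, nut_file, sanding_pad, shellac_pot from where it was at the start of the episode above 0.015 m).
It also fails if it takes over 67 s, if anything falls off the work surface, if the arm or the gripper's body presses on something with over 40 N, if the wrist force passes 120 N, or if a joint passes its speed limit or range.

## Working session

There is one attempt and no reset: what is moved stays moved. The work goes in short steps, Python scripts to look and compute and a shell command to move; the robot and the scene stay as the last step left them, time stands still between calls to the robot, and variables do not carry over. Pictures are saved under pics/ and viewed, at most 10 in all, crops included, and the job is handed in when it is done.

```bash
mkdir -p pics; ls; python3 - <<'E'
from station import ctrl
import cv2
print(ctrl.get_obs())
for n in("top","scene"):
    d=ctrl.get_image(n); cv2.imwrite(f"pics/{n}0.png",d["image"][:,:,::-1]); print({k:v for k,v in d.items() if k!="image"})
E
```

```text
pics
{'t': 0.0, 'q': array([ 1.07000401e+00,  5.33893146e-02,  1.61430576e+00,  1.16331861e-06,
        1.47601455e+00, -1.19020347e-01]), 'dq': array([ 0.00038912,  0.00022499,  0.000433  ,  0.00017375, -0.00019002,
       -0.00046078]), 'effort': array([ 2.00478303e-04, -3.93701041e+01, -3.70169771e+01, -8.04427441e-05,
        7.37283641e-03, -4.66688405e-06]), 'tool_pos': array([0.23255874, 0.57944057, 0.23003589]), 'tool_rot': array([-0.59592796, -3.08389385,  0.0031657 ]), 'contact_force': array([-0.09963408,  0.25813205,  0.32896011]), 'wrist_torque': array([-0.06216878,  0.03485924,  0.06501277]), 'grip_force': 0.0, 'opening': 0.08530750956992705}
{'fovy': 55.573326869481996, 'cx': 311.77295989173757, 'cy': 235.15060561937744, 'k1': -0.05248881605278917, 'xyz': array([0.47094057, 0.14121875, 0.95084486]), 'attitude': array([ 0.06020619, -0.04576567, -1.56964184])}
{'fovy': 42.2703035996023, 'cx': 329.04936471885594, 'cy': 238.08823657031596, 'k1': 0.05556742140471661, 'xyz': array([ 0.00351795, -0.61449685,  1.1661706 ]), 'attitude': array([ 0.67812454, -0.21935684, -0.58833537])}
```

View pics/top0.png

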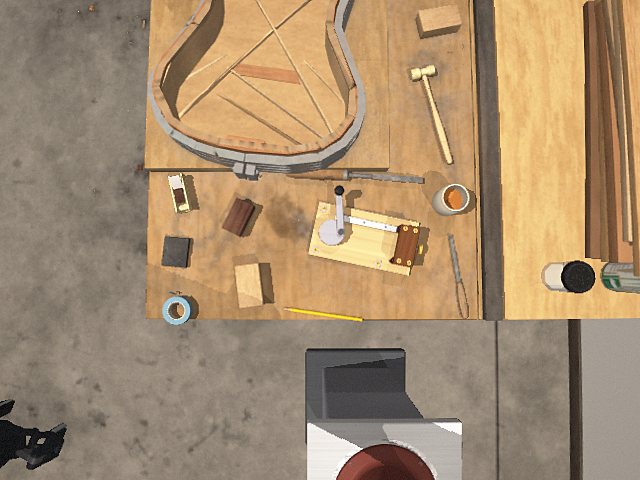

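View pics/scene0.png

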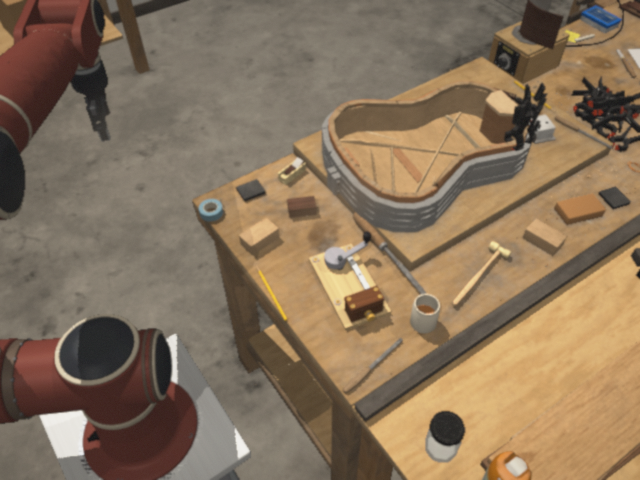

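The top view shows the maple block at about (251,285), the jig at about (366,238), the knob at (339,190), the toe at (407,245) and the pot at (452,199). I'll enlarge that area to get exact corners.

```bash
cat > h.py <<'E'
import numpy as np
from scipy.spatial.transform import Rotation as R
def ray(d,u,v):
    f=240/np.tan(np.radians(d["fovy"])/2)
    a=np.array([(u-d["cx"])/f,(v-d["cy"])/f]); s=a.copy()
    for _ in range(20): s=a/(1+d["k1"]*(s@s))
    return R.from_rotvec(d["attitude"]).apply([s[0],-s[1],-1])
def at(d,u,v,z):
    r=ray(d,u,v); c=np.array(d["xyz"]); return c+r*(z-c[2])/r[2]
def px(d,p):
    c=R.from_rotvec(d["attitude"]).inv().apply(np.array(p)-d["xyz"]); f=240/np.tan(np.radians(d["fovy"])/2)
    s=np.array([c[0],-c[1]])/-c[2]; s=s*(1+d["k1"]*(s@s)); return s*f+[d["cx"],d["cy"]]
E
python3 - <<'E'
import cv2
i=cv2.imread("pics/top0.png")
cv2.imwrite("pics/top0c.png",cv2.resize(i[180:320,225:435],None,fx=3.8,fy=3.8,interpolation=cv2.INTER_CUBIC))
E
```

```text
(no output)
```

View pics/top0c.png

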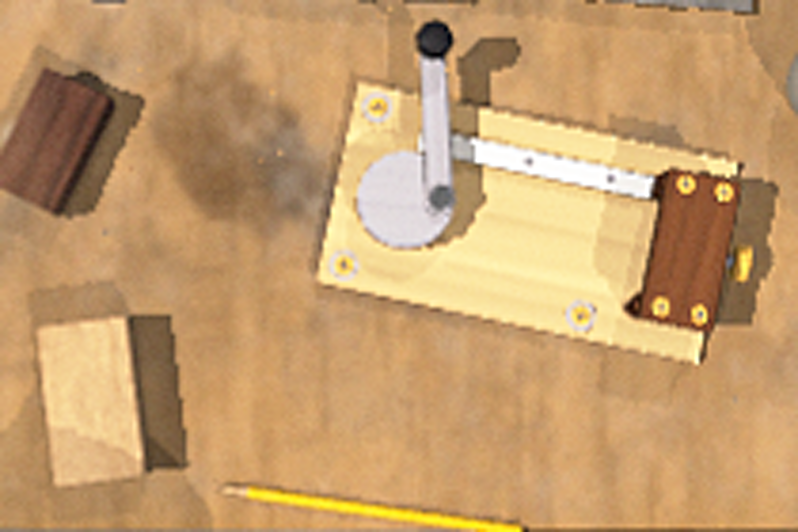

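```bash
cat > m.py <<'E'
import numpy as np, cv2
from h import *
d={'fovy':55.573326869481996,'cx':311.77295989173757,'cy':235.15060561937744,'k1':-0.05248881605278917,'xyz':np.array([0.47094057,0.14121875,0.95084486]),'attitude':np.array([0.06020619,-0.04576567,-1.56964184])}
# crop pixel -> image pixel (cv2.resize half-pixel convention)
C=lambda u,v:((u+.5)/3.8-.5+225,(v+.5)/3.8-.5+180)
P=lambda l,z:np.array([at(d,*C(*p),z)[:2] for p in l])*1000
def fit(m,w):
    mc,wc=m.mean(0),w.mean(0); H=(m-mc).T@(w-wc); a=np.arctan2(H[0,1]-H[1,0],H[0,0]+H[1,1])
    c,s=np.cos(a),np.sin(a); t=wc-np.array([[c,-s],[s,c]])@mc
    r=w-((m@np.array([[c,s],[-s,c]]))+t); return t,a,r
E
python3 - <<'E'
from m import *
b=P([(360,82),(318,285),(702,363),(742,160)],12*.001)
print("bed",b.round(1),"sides",np.linalg.norm(np.roll(b,-1,0)-b,axis=1).round(1),b.mean(0))
toe=P([(658,170),(738,178),(715,328),(637,310)],.0625)
print("toe",toe.round(1),np.linalg.norm(np.roll(toe,-1,0)-toe,axis=1).round(1))
piv=P([(440,197)],.048);kn=P([(435,38)],.077);print("piv",piv,"knob",kn)
f=P([(660,176),(655,196),(474,142),(470,162)],.021);print("fence",f.round(1))
k=P([(38,327),(129,317),(144,475),(54,487)],.036)
print("block",k.round(1),np.linalg.norm(np.roll(k,-1,0)-k,axis=1).round(1),k.mean(0))
t,a,r=fit(np.array([[42.5,24],[42.5,-24],[-42.5,-24],[-42.5,24]]),k);print(t,np.degrees(a),r.round(1))
v=b[3]-b[0]+b[2]-b[1];a=np.arctan2(v[1],v[0]);print("jig ang",np.degrees(a))
e=np.array([np.cos(a),np.sin(a)]);n=np.array([-e[1],e[0]])
o=piv[0]+43.5*e
for nm,q in(("bed",b),("toe",toe),("fence",f),("knob",kn)):print(nm,np.c_[(q-o)@e,(q-o)@n].round(1))
E
```

```text
bed [[605.  134.2]
 [494.1 157. ]
 [452.  -50.8]
 [562.3 -74.1]] sides [113.2 212.  112.7 212.6] [528.36206895  41.54463022]
toe [[552.2 -19. ]
 [548.  -60.3]
 [470.9 -47.4]
 [480.1  -7.4]] [41.5 78.2 41.  73. ]
piv [[539.28239707  92.62026176]] knob [[618.34522139  96.42069755]]
fence [[552.7 -27.6]
 [541.9 -24.7]
 [571.1  72.7]
 [560.3  74.9]]
block [[471.2 304.7]
 [476.6 256.5]
 [393.6 248. ]
 [387.1 295.4]] [48.5 83.4 47.9 84.6] [432.11135317 276.14849588]
[432.11135317 276.14849588] 6.327021972529954 [[-0.5  0. ]
 [-0.4 -0.5]
 [ 1.1  0.4]
 [-0.1  0.1]]
jig ang -101.53466397523387
bed [[-97.3  56.1]
 [-97.5 -57.1]
 [114.5 -56.8]
 [115.3  55.9]]
toe [[ 63.3  34.9]
 [104.6  39.2]
 [107.4 -39. ]
 [ 66.3 -38. ]]
fence [[ 71.6  37.2]
 [ 71.   26. ]
 [-30.4  35.2]
 [-30.4  24.1]]
knob [[-63.   76.7]]
```

```bash
cat > plan.py <<'E'
import sys,numpy as np
from scipy.spatial.transform import Rotation as R
from station import ctrl
# usage: plan.py x y z(mm) tool-y-heading(deg): offset and turn from the measured pose
def plan(x,y,z,yaw):
    o=ctrl.get_obs(); A=R.from_rotvec(o["tool_rot"]); a=np.radians(yaw)
    Y=np.array([np.cos(a),np.sin(a),0]);Z=np.array([0,0,-1.]);B=R.from_matrix(np.c_[np.cross(Y,Z),Y,Z])
    off=A.inv().apply(np.array([x,y,z])-o["tool_pos"]*1000)
    print("offset",off.round(1),"rot",(A.inv()*B).as_rotvec().round(3))
if __name__=="__main__":
    plan(*map(float,sys.argv[1:5]))
    o=ctrl.get_obs();A=R.from_rotvec(o["tool_rot"]);y=A.as_matrix()[:,1];print("yaw",np.degrees(np.arctan2(y[1],y[0])).round(2),o["tool_pos"].round(4),"q",o["q"].round(2),"t",o["t"])
E
python3 - <<'E'
from m import *
a=np.radians(-101.53);e=np.array([np.cos(a),np.sin(a)]);n=np.array([-e[1],e[0]]);o=np.array([530.6,50.])
for nm,q in(("disc",P([(405,200)],.038)),("piv34",P([(440,197)],.046)),("toe",P([(648,243)],.0625))):print(nm,np.c_[(q-o)@e,(q-o)@n].round(1))
E
python3 plan.py 432 276 120 96.3; python3 plan.py 432 276 10 96.3
```

```text
disc [[-60.9  -4.4]]
piv34 [[-43.4   0.2]]
toe [[65.4 -3.1]]
offset [-298.2 -207.1  110.5] rot [-0.002 -0.001 -0.492]
yaw 68.13 [0.2326 0.5795 0.2302] q [ 1.07  0.05  1.61  0.    1.48 -0.12] t 0.1
offset [-298.2 -206.9  220.5] rot [-0.002 -0.001 -0.492]
yaw 68.13 [0.2326 0.5795 0.2302] q [ 1.07  0.05  1.61  0.    1.48 -0.12] t 0.1
```

```bash
python3 -m handwheel '[{"gripper":-1,"offset":[-50,-35,15],"rotation":[0,0,-0.08]},{"gripper":-1,"offset":[-100,-70,35],"rotation":[0,0,-0.16]},{"gripper":-1,"offset":[-150,-104,55],"rotation":[0,0,-0.25]},{"gripper":-1,"offset":[-200,-139,75],"rotation":[0,0,-0.33]},{"gripper":-1,"offset":[-250,-174,95],"rotation":[0,0,-0.41]},{"gripper":-1,"offset":[-298,-207,110],"rotation":[-0.002,-0.001,-0.492]},{"gripper":-1,"offset":[-298,-207,130],"rotation":[-0.002,-0.001,-0.492]},{"gripper":-1,"offset":[-298,-207,150],"rotation":[-0.002,-0.001,-0.492]}]' 30
python3 plan.py 432 276 10 96.3
python3 - <<'E'
from station import ctrl
import cv2
d=ctrl.get_image("top");i=d["image"][:,:,::-1]
cv2.imwrite("pics/top1c.png",cv2.resize(i[210:350,180:330],None,fx=4,fy=4,interpolation=cv2.INTER_CUBIC))
E
```

```text
t: 1.1
tool_pos: [0.4326, 0.2756, 0.0803]
tool_rot: [-0.169, 3.136, 0.002]
contact_force: [0.8, 0.6, 0.0]
opening: 0.0851
grip_force: 0.0
offset [ 0.6  0.4 70.3] rot [ 0.002  0.001 -0.002]
yaw 96.17 [0.4326 0.2756 0.0803] q [ 0.42 -0.07  2.    0.    1.21 -1.26] t 1.1
```

View pics/top1c.png

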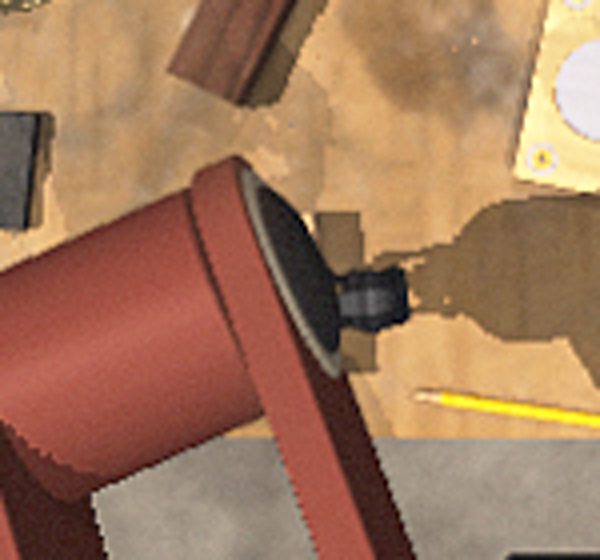

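The arm hides the block, with the gripper above it, and the neighbours are clear of it. I'll descend and grip.

```bash
python3 -m handwheel '[{"gripper":-1,"offset":[0.6,0.4,25],"rotation":[0,0,0]},{"gripper":-1,"offset":[0.6,0.4,50],"rotation":[0,0,0]},{"gripper":-1,"offset":[0.6,0.4,70],"rotation":[0,0,0]},{"gripper":0,"offset":[0.6,0.4,70],"rotation":[0,0,0]},{"gripper":0.5,"offset":[0.6,0.4,70],"rotation":[0,0,0]},{"gripper":1,"offset":[0.6,0.4,70],"rotation":[0,0,0]},{"gripper":1,"offset":[0.6,0.4,70],"rotation":[0,0,0]},{"gripper":1,"offset":[0.6,0.4,70],"rotation":[0,0,0]}]' 35
```

```text
t: 2.15
tool_pos: [0.4327, 0.2778, 0.0126]
tool_rot: [-0.173, 3.134, 0.004]
contact_force: [-0.9, 0.2, 5.8]
opening: 0.0471
grip_force: 39.0
```

```bash
python3 -m handwheel '[{"gripper":1,"offset":[0,0,-15],"rotation":[0,0,0]},{"gripper":1,"offset":[0,0,-40],"rotation":[0,0,0]},{"gripper":1,"offset":[0,0,-70],"rotation":[0,0,0]},{"gripper":1,"offset":[0,0,-105],"rotation":[0,0,0.15]},{"gripper":1,"offset":[0,0,-105],"rotation":[0,0,0.3]},{"gripper":1,"offset":[0,0,-105],"rotation":[0,0,0.45]},{"gripper":1,"offset":[0,0,-105],"rotation":[0,0,0.6]},{"gripper":1,"offset":[0,0,-105],"rotation":[0,0,0.75]}]' 35
python3 plan.py 526 32.6 115 -11.5
```

```text
t: 3.15
tool_pos: [0.4312, 0.2769, 0.1165]
tool_rot: [0.995, 2.979, 0.003]
contact_force: [0.3, 0.4, -0.3]
opening: 0.0474
grip_force: 38.3
offset [-222.6 -138.3    1.2] rot [ 1.000e-03 -1.000e-03  1.127e+00]
yaw 53.06 [0.4312 0.2769 0.1165] q [ 0.42 -0.12  1.98  0.    1.28 -0.5 ] t 3.15
```

```bash
python3 -m handwheel '[{"gripper":1,"offset":[-28,-17,0],"rotation":[0,0,0.15]},{"gripper":1,"offset":[-60,-37,0],"rotation":[0,0,0.3]},{"gripper":1,"offset":[-95,-59,0],"rotation":[0,0,0.45]},{"gripper":1,"offset":[-130,-80,0],"rotation":[0,0,0.6]},{"gripper":1,"offset":[-165,-102,0],"rotation":[0,0,0.75]},{"gripper":1,"offset":[-195,-121,0],"rotation":[0,0,0.9]},{"gripper":1,"offset":[-215,-134,0],"rotation":[0,0,1.05]},{"gripper":1,"offset":[-222.6,-138.3,1],"rotation":[0,0,1.127]}]' 35
python3 plan.py 526 32.6 115 -11.5
python3 - <<'E'
from station import ctrl
import cv2
d=ctrl.get_image("scene");i=d["image"][:,:,::-1]
cv2.imwrite("pics/scene1c.png",cv2.resize(i[190:350,270:430],None,fx=3.7,fy=3.7,interpolation=cv2.INTER_CUBIC))
E
```

```text
t: 4.15
tool_pos: [0.5277, 0.0318, 0.1154]
tool_rot: [-2.433, -1.987, -0.003]
contact_force: [-0.4, -0.8, -0.8]
opening: 0.0475
grip_force: 38.3
offset [ 0.4 -1.8  0.4] rot [ 0.001 -0.002 -0.   ]
yaw -11.51 [0.5277 0.0318 0.1154] q [-0.08 -0.08  1.94  0.    1.28  0.12] t 4.15
```

View pics/scene1c.png

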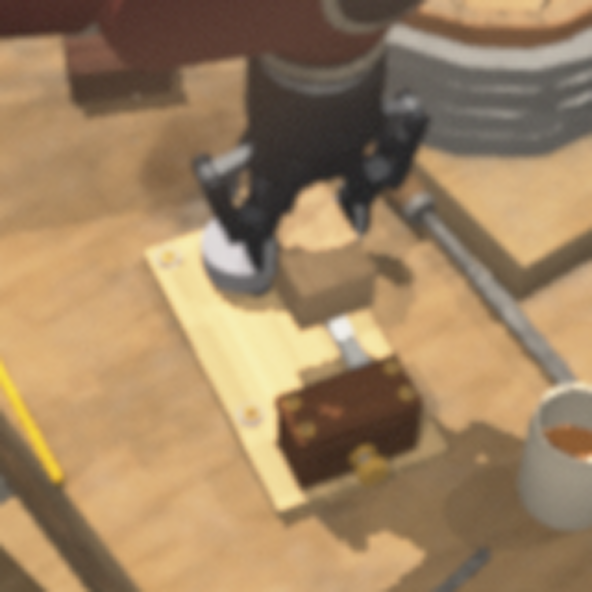

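The block is held level and lined up over the bed, between the cam and the toe. Tool −x is jig +x and tool y is jig y. I'll lower it.

```bash
python3 -m handwheel '[{"gripper":1,"offset":[0,-2.5,25],"rotation":[0,0,0]},{"gripper":1,"offset":[0,-2.5,50],"rotation":[0,0,0]},{"gripper":1,"offset":[0,-2.5,70],"rotation":[0,0,0]},{"gripper":1,"offset":[0,-2.5,80],"rotation":[0,0,0]},{"gripper":1,"offset":[0,-2.5,84],"rotation":[0,0,0]},{"gripper":1,"offset":[0,-2.5,86],"rotation":[0,0,0]},{"gripper":1,"offset":[0,-2.5,87],"rotation":[0,0,0]},{"gripper":1,"offset":[0,-2.5,88],"rotation":[0,0,0]}]' 35
python3 plan.py 526 32.6 25 -11.5
```

```text
t: 5.2
tool_pos: [0.5257, 0.0339, 0.0275]
tool_rot: [2.428, 1.993, 0.005]
contact_force: [-0.2, -0.0, -1.7]
opening: 0.0475
grip_force: 38.3
offset [-1.2  0.5  2.5] rot [ 0.002 -0.002  0.005]
yaw -11.23 [0.5257 0.0339 0.0275] q [-0.08  0.04  1.99  0.    1.11  0.12] t 5.2
```

```bash
python3 -m handwheel '[{"gripper":1,"offset":[0,0,0.5],"rotation":[0,0,0]},{"gripper":1,"offset":[0,0,1],"rotation":[0,0,0]},{"gripper":1,"offset":[0,0,1.5],"rotation":[0,0,0]},{"gripper":1,"offset":[0,0,2],"rotation":[0,0,0]},{"gripper":1,"offset":[0,0,2.5],"rotation":[0,0,0]},{"gripper":1,"offset":[0,0,2.5],"rotation":[0,0,0]},{"gripper":1,"offset":[0,0,2.5],"rotation":[0,0,0]},{"gripper":1,"offset":[0,0,2.5],"rotation":[0,0,0]}]' 35
```

```text
t: 6.2
tool_pos: [0.5253, 0.034, 0.0247]
tool_rot: [-2.428, -1.993, -0.003]
contact_force: [-1.6, 1.3, 3.1]
opening: 0.0471
grip_force: 38.5
```

```bash
python3 -m handwheel '[{"gripper":1,"offset":[0,0.3,0],"rotation":[0,0,0]},{"gripper":1,"offset":[0,0.6,0],"rotation":[0,0,0]},{"gripper":1,"offset":[0,0.9,0],"rotation":[0,0,0]},{"gripper":1,"offset":[0,1.2,0],"rotation":[0,0,0]},{"gripper":1,"offset":[0,1.5,0],"rotation":[0,0,0]},{"gripper":1,"offset":[0,1.5,0],"rotation":[0,0,0]},{"gripper":1,"offset":[0,1.5,0],"rotation":[0,0,0]},{"gripper":1,"offset":[0,1.5,0],"rotation":[0,0,0]}]' 35
python3 -m handwheel '[{"gripper":1,"offset":[0,0.3,0],"rotation":[0,0,0]},{"gripper":1,"offset":[0,0.6,0],"rotation":[0,0,0]},{"gripper":1,"offset":[0,0.9,0],"rotation":[0,0,0]},{"gripper":1,"offset":[0,1.2,0],"rotation":[0,0,0]},{"gripper":1,"offset":[0,1.5,0],"rotation":[0,0,0]},{"gripper":1,"offset":[0,1.5,0],"rotation":[0,0,0]},{"gripper":1,"offset":[0,1.5,0],"rotation":[0,0,0]},{"gripper":1,"offset":[0,1.5,0],"rotation":[0,0,0]}]' 35
```

```text
t: 7.2
tool_pos: [0.5268, 0.0336, 0.0246]
tool_rot: [-2.428, -1.993, -0.003]
contact_force: [-2.7, 1.9, 3.8]
opening: 0.0475
grip_force: 38.9
t: 8.2
tool_pos: [0.527, 0.0336, 0.0247]
tool_rot: [-2.426, -1.991, 0.001]
contact_force: [-8.2, 1.0, 10.4]
opening: 0.0473
grip_force: 39.5
```

Fence found: the force rises with no further motion. I'll ease off and slide it endways.

```bash
python3 -m handwheel '[{"gripper":1,"offset":[0,-1,-0.5],"rotation":[0,0,0]},{"gripper":1,"offset":[-2,-1.3,-0.5],"rotation":[0,0,0]},{"gripper":1,"offset":[-4,-1.3,-0.5],"rotation":[0,0,0]},{"gripper":1,"offset":[-6,-1.3,-0.5],"rotation":[0,0,0]},{"gripper":1,"offset":[-8,-1.3,-0.5],"rotation":[0,0,0]},{"gripper":1,"offset":[-10,-1.3,-0.5],"rotation":[0,0,0]},{"gripper":1,"offset":[-12,-1.3,-0.5],"rotation":[0,0,0]},{"gripper":1,"offset":[-12,-1.3,-0.5],"rotation":[0,0,0]}]' 35
python3 plan.py 527 33 25 -11.5
```

```text
t: 9.2
tool_pos: [0.5243, 0.0216, 0.0248]
tool_rot: [-2.428, -1.993, -0.002]
contact_force: [-2.1, 1.6, 1.8]
opening: 0.0474
grip_force: 38.5
offset [11.7  0.4 -0.2] rot [ 0.    -0.002  0.005]
yaw -11.24 [0.5243 0.0216 0.0248] q [-0.1   0.04  2.    0.    1.1   0.09] t 9.2
```

```bash
python3 -m handwheel '[{"gripper":1,"offset":[-0.6,0,0],"rotation":[0,0,0]},{"gripper":1,"offset":[-1.2,0,0],"rotation":[0,0,0]},{"gripper":1,"offset":[-1.8,0,0],"rotation":[0,0,0]},{"gripper":1,"offset":[-2.4,0,0],"rotation":[0,0,0]},{"gripper":1,"offset":[-3,0,0],"rotation":[0,0,0]},{"gripper":1,"offset":[-3.5,0,0],"rotation":[0,0,0]},{"gripper":1,"offset":[-4,0,0],"rotation":[0,0,0]},{"gripper":1,"offset":[-4,0,0],"rotation":[0,0,0]}]' 35
python3 -m handwheel '[{"gripper":1,"offset":[-0.4,0,0],"rotation":[0,0,0]},{"gripper":1,"offset":[-0.8,0,0],"rotation":[0,0,0]},{"gripper":1,"offset":[-1.2,0,0],"rotation":[0,0,0]},{"gripper":1,"offset":[-1.6,0,0],"rotation":[0,0,0]},{"gripper":1,"offset":[-2,0,0],"rotation":[0,0,0]},{"gripper":1,"offset":[-2,0,0],"rotation":[0,0,0]},{"gripper":1,"offset":[-2,0,0],"rotation":[0,0,0]},{"gripper":1,"offset":[-2,0,0],"rotation":[0,0,0]}]' 35
```

```text
t: 10.2
tool_pos: [0.5236, 0.0179, 0.0248]
tool_rot: [-2.427, -1.993, -0.003]
contact_force: [-2.4, 3.6, 1.7]
opening: 0.0477
grip_force: 38.4
t: 11.2
tool_pos: [0.5231, 0.016, 0.0248]
tool_rot: [-2.427, -1.993, -0.003]
contact_force: [-3.3, 3.7, 1.5]
opening: 0.0469
grip_force: 38.5
```

```bash
python3 -m handwheel '[{"gripper":1,"offset":[-0.4,0,0],"rotation":[0,0,0]},{"gripper":1,"offset":[-0.8,0,0],"rotation":[0,0,0]},{"gripper":1,"offset":[-1.2,0,0],"rotation":[0,0,0]},{"gripper":1,"offset":[-1.6,0,0],"rotation":[0,0,0]},{"gripper":1,"offset":[-2,0,0],"rotation":[0,0,0]},{"gripper":1,"offset":[-2,0,0],"rotation":[0,0,0]},{"gripper":1,"offset":[-2,0,0],"rotation":[0,0,0]},{"gripper":1,"offset":[-2,0,0],"rotation":[0,0,0]}]' 35
```

```text
t: 12.2
tool_pos: [0.5228, 0.0141, 0.0248]
tool_rot: [-2.427, -1.992, -0.003]
contact_force: [-3.6, 4.2, 1.2]
opening: 0.0474
grip_force: 38.5
```

```bash
python3 -m handwheel '[{"gripper":1,"offset":[-0.3,0,0],"rotation":[0,0,0]},{"gripper":1,"offset":[-0.6,0,0],"rotation":[0,0,0]},{"gripper":1,"offset":[-0.9,0,0],"rotation":[0,0,0]},{"gripper":1,"offset":[-1.2,0,0],"rotation":[0,0,0]},{"gripper":1,"offset":[-1.5,0,0],"rotation":[0,0,0]},{"gripper":1,"offset":[-1.5,0,0],"rotation":[0,0,0]},{"gripper":1,"offset":[-1.5,0,0],"rotation":[0,0,0]},{"gripper":1,"offset":[-1.5,0,0],"rotation":[0,0,0]}]' 35
```

```text
t: 13.2
tool_pos: [0.5226, 0.0133, 0.0249]
tool_rot: [-2.427, -1.991, -0.005]
contact_force: [-2.5, 7.0, 3.2]
opening: 0.0475
grip_force: 38.3
```

```bash
python3 -m handwheel '[{"gripper":1,"offset":[-0.4,0,0],"rotation":[0,0,0]},{"gripper":1,"offset":[-0.8,0,0],"rotation":[0,0,0]},{"gripper":1,"offset":[-1.2,0,0],"rotation":[0,0,0]},{"gripper":1,"offset":[-1.6,0,0],"rotation":[0,0,0]},{"gripper":1,"offset":[-2,0,0],"rotation":[0,0,0]},{"gripper":1,"offset":[-2,0,0],"rotation":[0,0,0]},{"gripper":1,"offset":[-2,0,0],"rotation":[0,0,0]},{"gripper":1,"offset":[-2,0,0],"rotation":[0,0,0]}]' 35
```

```text
t: 14.2
tool_pos: [0.5225, 0.0127, 0.025]
tool_rot: [-2.427, -1.989, -0.009]
contact_force: [-1.5, 11.5, 2.3]
opening: 0.0466
grip_force: 38.2
```

```bash
python3 -m handwheel '[{"gripper":1,"offset":[-0.4,0,0],"rotation":[0,0,0]},{"gripper":1,"offset":[-0.8,0,0],"rotation":[0,0,0]},{"gripper":1,"offset":[-1.2,0,0],"rotation":[0,0,0]},{"gripper":1,"offset":[-1.6,0,0],"rotation":[0,0,0]},{"gripper":1,"offset":[-2,0,0],"rotation":[0,0,0]},{"gripper":1,"offset":[-2,0,0],"rotation":[0,0,0]},{"gripper":1,"offset":[-2,0,0],"rotation":[0,0,0]},{"gripper":1,"offset":[-2,0,0],"rotation":[0,0,0]}]' 35
python3 plan.py 522.5 12.7 25 -11.5
```

```text
t: 15.2
tool_pos: [0.5225, 0.012, 0.0251]
tool_rot: [-2.426, -1.987, -0.013]
contact_force: [-0.3, 16.9, 1.7]
opening: 0.0476
grip_force: 38.1
offset [ 0.6 -0.1  0.1] rot [ 0.001 -0.01   0.003]
yaw -11.36 [0.5225 0.012  0.0251] q [-0.12  0.03  2.    0.01  1.1   0.07] t 15.2
```

```bash
python3 -m handwheel '[{"gripper":1,"offset":[0,0,0.5],"rotation":[0,0,0]},{"gripper":1,"offset":[0,0,1],"rotation":[0,0,0]},{"gripper":1,"offset":[-0.3,0,1.4],"rotation":[0,0,0]},{"gripper":1,"offset":[-0.6,0,1.4],"rotation":[0,0,0]},{"gripper":1,"offset":[-0.6,0,1.4],"rotation":[0,0,0]},{"gripper":1,"offset":[-0.6,0,1.4],"rotation":[0,0,0]},{"gripper":1,"offset":[-0.6,0,1.4],"rotation":[0,0,0]},{"gripper":1,"offset":[-0.6,0,1.4],"rotation":[0,0,0]}]' 35
python3 plan.py 522.5 12.7 25 -11.5
```

```text
t: 16.2
tool_pos: [0.5225, 0.0121, 0.0249]
tool_rot: [-2.425, -1.986, -0.014]
contact_force: [-5.0, 18.9, 9.5]
opening: 0.0471
grip_force: 39.0
offset [ 0.6 -0.2 -0.1] rot [ 0.    -0.011  0.002]
yaw -11.38 [0.5225 0.0121 0.0249] q [-0.13  0.03  2.    0.01  1.1   0.07] t 16.2
```

```bash
python3 -m handwheel '[{"gripper":0.2,"offset":[0,0,0],"rotation":[0,0,0]},{"gripper":-0.3,"offset":[0,0,0],"rotation":[0,0,0]},{"gripper":-0.6,"offset":[0,0,-2],"rotation":[0,0,0]},{"gripper":-0.8,"offset":[0,0,-5],"rotation":[0,0,0]},{"gripper":-0.8,"offset":[0,0,-15],"rotation":[0,0,0]},{"gripper":-0.8,"offset":[0,0,-40],"rotation":[0,0,0]},{"gripper":-0.8,"offset":[0,0,-75],"rotation":[0,0,0]},{"gripper":-0.8,"offset":[0,0,-115],"rotation":[0,0,0]}]' 35
python3 plan.py 618 96 140 -91.5
python3 - <<'E'
from station import ctrl
import cv2
d=ctrl.get_image("scene");i=d["image"][:,:,::-1]
cv2.imwrite("pics/scene2c.png",cv2.resize(i[210:350,290:430],None,fx=4.2,fy=4.2,interpolation=cv2.INTER_CUBIC))
E
```

```text
t: 17.2
tool_pos: [0.5214, 0.0075, 0.1398]
tool_rot: [-2.428, -1.993, -0.003]
contact_force: [0.9, -0.1, 0.6]
opening: 0.0773
grip_force: 0.0
offset [105.6  77.5  -0. ] rot [-1.000e-03 -2.000e-03  1.401e+00]
yaw -11.25 [0.5214 0.0075 0.1398] q [-0.13 -0.12  1.94  0.    1.32  0.07] t 17.2
```

View pics/scene2c.png

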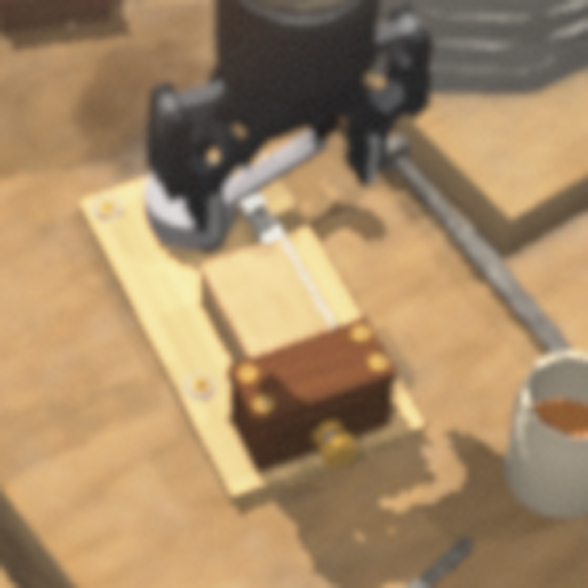

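The block sits under the toe along the fence. I'll go over the knob next.

```bash
python3 -m handwheel '[{"gripper":-0.6,"offset":[15,10,0],"rotation":[0,0,0.17]},{"gripper":-0.6,"offset":[30,20,0],"rotation":[0,0,0.34]},{"gripper":-0.6,"offset":[45,32,0],"rotation":[0,0,0.51]},{"gripper":-0.6,"offset":[60,44,0],"rotation":[0,0,0.68]},{"gripper":-0.5,"offset":[75,55,0],"rotation":[0,0,0.85]},{"gripper":-0.4,"offset":[90,66,0],"rotation":[0,0,1.02]},{"gripper":-0.3,"offset":[106,76.4,0],"rotation":[0,0,1.18]},{"gripper":-0.3,"offset":[106,76.4,0],"rotation":[0,0,1.327]}]' 20
python3 plan.py 617 96.6 50 -87.3
python3 - <<'E'
from station import ctrl
import cv2
d=ctrl.get_image("scene");i=d["image"][:,:,::-1]
cv2.imwrite("pics/scene3c.png",cv2.resize(i[170:310,290:430],None,fx=4.2,fy=4.2,interpolation=cv2.INTER_CUBIC))
E
```

```text
t: 18.25
tool_pos: [0.6182, 0.0974, 0.1394]
tool_rot: [-3.139, -0.069, -0.004]
contact_force: [-0.5, 0.4, 0.0]
opening: 0.0554
grip_force: 0.0
offset [-1.5  0.9 89.4] rot [-0.002 -0.003 -0.003]
yaw -87.49 [0.6182 0.0974 0.1394] q [0.04 0.12 1.69 0.   1.32 1.56] t 18.25
```

View pics/scene3c.png

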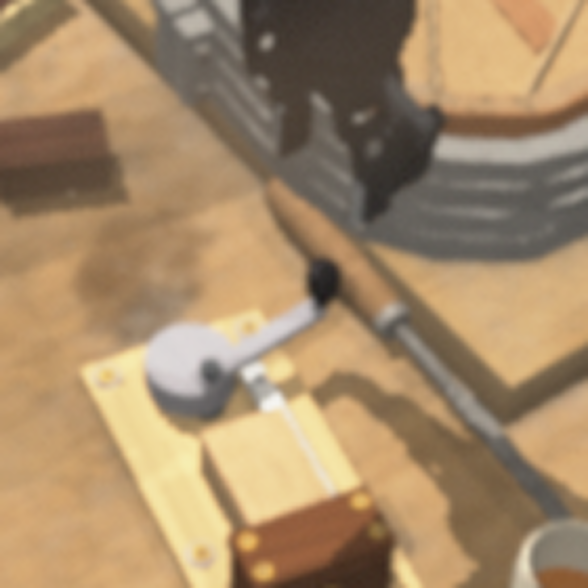

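The knob is at crop (322,270), pixel (366.7,234.2), with the gripper above and behind it. I'll cross-check its position from this view.

```bash
python3 - <<'E'
from h import *
d={'fovy':42.2703035996023,'cx':329.04936471885594,'cy':238.08823657031596,'k1':0.05556742140471661,'xyz':np.array([0.00351795,-0.61449685,1.1661706]),'attitude':np.array([0.67812454,-0.21935684,-0.58833537])}
for z in(.061,.065,.07):print(at(d,290+322/4.2-.4,170+280/4.2-.4,z).round(4))
for z in(.046,.05):print("bolt",at(d,290+212/4.2-.4,170+370/4.2-.4,z).round(4))
E
```

```text
[0.6209 0.1007 0.061 ]
[0.6186 0.0982 0.065 ]
[0.6158 0.0949 0.07  ]
bolt [0.5405 0.0937 0.046 ]
bolt [0.5385 0.0911 0.05  ]
```

```bash
python3 -m handwheel '[{"gripper":-0.3,"offset":[-0.3,0.4,30],"rotation":[0,0,0]},{"gripper":-0.3,"offset":[-0.3,0.4,60],"rotation":[0,0,0]},{"gripper":-0.3,"offset":[-0.3,0.4,80],"rotation":[0,0,0]},{"gripper":-0.3,"offset":[-0.3,0.4,89],"rotation":[0,0,0]},{"gripper":0.2,"offset":[-0.3,0.4,89],"rotation":[0,0,0]},{"gripper":0.6,"offset":[-0.3,0.4,89],"rotation":[0,0,0]},{"gripper":1,"offset":[-0.3,0.4,89],"rotation":[0,0,0]},{"gripper":1,"offset":[-0.3,0.4,89],"rotation":[0,0,0]}]' 20
```

```text
t: 19.3
tool_pos: [0.6182, 0.0966, 0.0513]
tool_rot: [-3.139, -0.075, -0.006]
contact_force: [0.3, -0.5, 3.2]
opening: 0.0186
grip_force: 19.7
```

```bash
cat > arc.py <<'E'
import sys,numpy as np
from scipy.spatial.transform import Rotation as R
from station import ctrl
# arc.py delta(rad) n : rows along the knob's circle from the measured pose, about the pivot in robot coordinates
px,py=map(float,sys.argv[1:3]); D=float(sys.argv[3]); n=int(sys.argv[4])
o=ctrl.get_obs(); A=R.from_rotvec(o["tool_rot"]); p=o["tool_pos"]*1000
v=p[:2]-[px,py]; r=np.hypot(*v); th=np.arctan2(v[1],v[0]); y=A.as_matrix()[:,1]
print("r",r.round(1),"lever world deg",np.degrees(th).round(1),"joint",round(th-np.radians(-101.53+100),3),"yaw",np.degrees(np.arctan2(y[1],y[0])).round(1))
f=o["contact_force"]; print("tangential",round(f[1]*np.cos(th)-f[0]*np.sin(th),1),"radial",round(f[0]*np.cos(th)+f[1]*np.sin(th),1),"z",round(f[2],1))
for k in range(1,n+1):
    a=th+D*k/n; w=np.array([px+80*np.cos(a)-p[0],py+80*np.sin(a)-p[1],0]); print(A.inv().apply(w).round(1)[:2],round(-D*k/n,3))
E
python3 arc.py 538.5 92.9 1.2 8
```

```text
r 79.7 lever world deg 2.7 joint 0.073 yaw -87.3
tangential -0.5 radial 0.2 z 3.2
[ -0.6 -12. ] -0.15
[ -3.3 -23.6] -0.3
[ -7.7 -34.8] -0.45
[-13.7 -45.2] -0.6
[-21.1 -54.6] -0.75
[-29.9 -62.7] -0.9
[-39.8 -69.4] -1.05
[-50.7 -74.6] -1.2
```

```bash
python3 -m handwheel '[{"gripper":1,"offset":[-0.6,-12,0],"rotation":[0,0,-0.15]},{"gripper":1,"offset":[-3.3,-23.6,0],"rotation":[0,0,-0.3]},{"gripper":1,"offset":[-7.7,-34.8,0],"rotation":[0,0,-0.45]},{"gripper":1,"offset":[-13.7,-45.2,0],"rotation":[0,0,-0.6]},{"gripper":1,"offset":[-21.1,-54.6,0],"rotation":[0,0,-0.75]},{"gripper":1,"offset":[-29.9,-62.7,0],"rotation":[0,0,-0.9]},{"gripper":1,"offset":[-39.8,-69.4,0],"rotation":[0,0,-1.05]},{"gripper":1,"offset":[-50.7,-74.6,0],"rotation":[0,0,-1.2]}]' 20
python3 arc.py 538.5 92.9 0.6 8
```

```text
t: 20.3
tool_pos: [0.5637, 0.1677, 0.0512]
tool_rot: [2.543, 1.841, 0.004]
contact_force: [0.2, -6.7, 4.0]
opening: 0.0182
grip_force: 19.8
r 79.0 lever world deg 71.4 joint 1.273 yaw -18.2
tangential -2.3 radial -6.3 z 4.0
[ 0.8 -6. ] -0.075
[  0.2 -12. ] -0.15
[ -0.9 -17.9] -0.225
[ -2.4 -23.7] -0.3
[ -4.3 -29.3] -0.375
[ -6.7 -34.8] -0.45
[ -9.5 -40.2] -0.525
[-12.6 -45.3] -0.6
```

```bash
python3 -m handwheel '[{"gripper":1,"offset":[-1,-6,0],"rotation":[0,0,-0.075]},{"gripper":1,"offset":[-1.6,-12,0],"rotation":[0,0,-0.15]},{"gripper":1,"offset":[-2.7,-17.9,0],"rotation":[0,0,-0.225]},{"gripper":1,"offset":[-4.2,-23.7,0],"rotation":[0,0,-0.3]},{"gripper":1,"offset":[-6.1,-29.3,0],"rotation":[0,0,-0.375]},{"gripper":1,"offset":[-8.5,-34.8,0],"rotation":[0,0,-0.45]},{"gripper":1,"offset":[-11.3,-40.2,0],"rotation":[0,0,-0.525]},{"gripper":1,"offset":[-14.4,-45.3,0],"rotation":[0,0,-0.6]}]' 20
python3 arc.py 538.5 91.9 0.2 4
```

```text
t: 21.3
tool_pos: [0.5172, 0.1684, 0.0512]
tool_rot: [1.887, 2.506, 0.005]
contact_force: [3.6, -5.4, 1.5]
opening: 0.0186
grip_force: 19.6
r 79.4 lever world deg 105.6 joint 1.87 yaw 16.0
tangential -2.1 radial -6.2 z 1.5
[ 0.5 -4. ] -0.05
[ 0.2 -8. ] -0.1
[ -0.2 -12. ] -0.15
[ -0.9 -15.9] -0.2
```

```bash
python3 -m handwheel '[{"gripper":1,"offset":[-0.5,-2,0],"rotation":[0,0,-0.025]},{"gripper":1,"offset":[-1,-4,0],"rotation":[0,0,-0.05]},{"gripper":1,"offset":[-1.1,-6,0],"rotation":[0,0,-0.075]},{"gripper":1,"offset":[-1.3,-8,0],"rotation":[0,0,-0.1]},{"gripper":1,"offset":[-1.4,-10,0],"rotation":[0,0,-0.125]},{"gripper":1,"offset":[-1.6,-12,0],"rotation":[0,0,-0.15]},{"gripper":1,"offset":[-1.6,-12,0],"rotation":[0,0,-0.15]},{"gripper":1,"offset":[-1.6,-12,0],"rotation":[0,0,-0.15]}]' 20
python3 arc.py 538.5 91.9 0.1 2
```

```text
t: 22.3
tool_pos: [0.5058, 0.1641, 0.0512]
tool_rot: [1.697, 2.639, 0.005]
contact_force: [3.2, -4.3, 5.5]
opening: 0.0183
grip_force: 19.9
r 79.3 lever world deg 114.3 joint 2.022 yaw 24.5
tangential -1.2 radial -5.2 z 5.5
[ 0.6 -4. ] -0.05
[ 0.3 -8. ] -0.1
```

```bash
python3 -m handwheel '[{"gripper":1,"offset":[-0.4,-1.2,0],"rotation":[0,0,-0.015]},{"gripper":1,"offset":[-0.5,-2.4,0],"rotation":[0,0,-0.03]},{"gripper":1,"offset":[-0.6,-3.6,0],"rotation":[0,0,-0.045]},{"gripper":1,"offset":[-0.7,-4.8,0],"rotation":[0,0,-0.06]},{"gripper":1,"offset":[-0.8,-6,0],"rotation":[0,0,-0.075]},{"gripper":1,"offset":[-0.8,-6,0],"rotation":[0,0,-0.075]},{"gripper":1,"offset":[-0.8,-6,0],"rotation":[0,0,-0.075]},{"gripper":1,"offset":[-0.8,-6,0],"rotation":[0,0,-0.075]}]' 20
python3 arc.py 538.5 91.9 0.1 2
```

```text
t: 23.3
tool_pos: [0.5006, 0.1614, 0.0511]
tool_rot: [1.598, 2.702, 0.006]
contact_force: [3.5, -3.5, 6.1]
opening: 0.0181
grip_force: 19.9
r 79.2 lever world deg 118.6 joint 2.096 yaw 28.8
tangential -1.4 radial -4.8 z 6.1
[ 0.7 -4. ] -0.05
[ 0.4 -8. ] -0.1
```

```bash
python3 -m handwheel '[{"gripper":1,"offset":[-0.4,-1.2,0],"rotation":[0,0,-0.015]},{"gripper":1,"offset":[-0.5,-2.4,0],"rotation":[0,0,-0.03]},{"gripper":1,"offset":[-0.6,-3.6,0],"rotation":[0,0,-0.045]},{"gripper":1,"offset":[-0.7,-4.8,0],"rotation":[0,0,-0.06]},{"gripper":1,"offset":[-0.8,-6,0],"rotation":[0,0,-0.075]},{"gripper":1,"offset":[-0.8,-6,0],"rotation":[0,0,-0.075]},{"gripper":1,"offset":[-0.8,-6,0],"rotation":[0,0,-0.075]},{"gripper":1,"offset":[-0.8,-6,0],"rotation":[0,0,-0.075]}]' 20
python3 arc.py 538.5 91.9 0.1 2
```

```text
t: 24.3
tool_pos: [0.4956, 0.1584, 0.0512]
tool_rot: [1.496, 2.76, 0.007]
contact_force: [3.8, -0.7, 6.1]
opening: 0.018
grip_force: 19.9
r 79.1 lever world deg 122.8 joint 2.17 yaw 33.1
tangential -2.8 radial -2.7 z 6.1
[ 0.8 -4. ] -0.05
[ 0.5 -8. ] -0.1
```

```bash
python3 -m handwheel '[{"gripper":1,"offset":[0,-0.8,0],"rotation":[0,0,-0.01]},{"gripper":1,"offset":[0,-1.6,0],"rotation":[0,0,-0.02]},{"gripper":1,"offset":[-0.1,-2.4,0],"rotation":[0,0,-0.03]},{"gripper":1,"offset":[-0.1,-3.2,0],"rotation":[0,0,-0.04]},{"gripper":1,"offset":[-0.2,-4,0],"rotation":[0,0,-0.05]},{"gripper":1,"offset":[-0.2,-4,0],"rotation":[0,0,-0.05]},{"gripper":1,"offset":[-0.2,-4,0],"rotation":[0,0,-0.05]},{"gripper":1,"offset":[-0.2,-4,0],"rotation":[0,0,-0.05]}]' 20
python3 arc.py 538.5 91.9 0.05 1
```

```text
t: 25.3
tool_pos: [0.4927, 0.1563, 0.0512]
tool_rot: [1.426, 2.796, 0.009]
contact_force: [5.1, 0.3, 5.0]
opening: 0.0183
grip_force: 19.9
r 79.1 lever world deg 125.4 joint 2.216 yaw 35.9
tangential -4.3 radial -2.8 z 5.0
[ 0.9 -4. ] -0.05
```

```bash
python3 -m handwheel '[{"gripper":1,"offset":[0,-0.8,0],"rotation":[0,0,-0.01]},{"gripper":1,"offset":[0,-1.6,0],"rotation":[0,0,-0.02]},{"gripper":1,"offset":[-0.1,-2.4,0],"rotation":[0,0,-0.03]},{"gripper":1,"offset":[-0.1,-3.2,0],"rotation":[0,0,-0.04]},{"gripper":1,"offset":[-0.2,-4,0],"rotation":[0,0,-0.05]},{"gripper":1,"offset":[-0.2,-4,0],"rotation":[0,0,-0.05]},{"gripper":1,"offset":[-0.2,-4,0],"rotation":[0,0,-0.05]},{"gripper":1,"offset":[-0.2,-4,0],"rotation":[0,0,-0.05]}]' 20
python3 arc.py 538.5 91.9 0.05 1
```

```text
t: 26.3
tool_pos: [0.49, 0.1543, 0.0512]
tool_rot: [1.356, 2.83, 0.011]
contact_force: [5.9, 2.8, 4.3]
opening: 0.0183
grip_force: 19.9
r 79.0 lever world deg 127.9 joint 2.259 yaw 38.8
tangential -6.3 radial -1.4 z 4.3
[ 1. -4.] -0.05
```

```bash
python3 -m handwheel '[{"gripper":1,"offset":[0,-0.8,0],"rotation":[0,0,-0.01]},{"gripper":1,"offset":[0,-1.6,0],"rotation":[0,0,-0.02]},{"gripper":1,"offset":[-0.1,-2.4,0],"rotation":[0,0,-0.03]},{"gripper":1,"offset":[-0.1,-3.2,0],"rotation":[0,0,-0.04]},{"gripper":1,"offset":[-0.2,-4,0],"rotation":[0,0,-0.05]},{"gripper":1,"offset":[-0.2,-4,0],"rotation":[0,0,-0.05]},{"gripper":1,"offset":[-0.2,-4,0],"rotation":[0,0,-0.05]},{"gripper":1,"offset":[-0.2,-4,0],"rotation":[0,0,-0.05]}]' 35
python3 arc.py 538.5 91.9 0.05 1
```

```text
t: 27.3
tool_pos: [0.4873, 0.1521, 0.0512]
tool_rot: [1.285, 2.862, 0.013]
contact_force: [8.6, 4.9, 3.4]
opening: 0.0181
grip_force: 34.2
r 79.0 lever world deg 130.4 joint 2.302 yaw 41.6
tangential -9.7 radial -1.8 z 3.4
[ 1. -4.] -0.05
```

```bash
python3 -m handwheel '[{"gripper":1,"offset":[0,-0.8,0],"rotation":[0,0,-0.01]},{"gripper":1,"offset":[0,-1.6,0],"rotation":[0,0,-0.02]},{"gripper":1,"offset":[-0.1,-2.4,0],"rotation":[0,0,-0.03]},{"gripper":1,"offset":[-0.1,-3.2,0],"rotation":[0,0,-0.04]},{"gripper":1,"offset":[-0.2,-4,0],"rotation":[0,0,-0.05]},{"gripper":1,"offset":[-0.2,-4,0],"rotation":[0,0,-0.05]},{"gripper":1,"offset":[-0.2,-4,0],"rotation":[0,0,-0.05]},{"gripper":1,"offset":[-0.2,-4,0],"rotation":[0,0,-0.05]}]' 35
python3 arc.py 538.5 91.9 0.05 1
```

```text
t: 28.3
tool_pos: [0.4849, 0.1498, 0.0513]
tool_rot: [1.214, 2.892, 0.016]
contact_force: [9.0, 6.5, 1.4]
opening: 0.0178
grip_force: 34.3
r 78.9 lever world deg 132.8 joint 2.344 yaw 44.5
tangential -11.0 radial -1.4 z 1.4
[ 1.1 -4. ] -0.05
```

```bash
python3 -m handwheel '[{"gripper":1,"offset":[0,-0.8,0],"rotation":[0,0,-0.01]},{"gripper":1,"offset":[0,-1.6,0],"rotation":[0,0,-0.02]},{"gripper":1,"offset":[-0.1,-2.4,0],"rotation":[0,0,-0.03]},{"gripper":1,"offset":[-0.1,-3.2,0],"rotation":[0,0,-0.04]},{"gripper":1,"offset":[-0.2,-4,0],"rotation":[0,0,-0.05]},{"gripper":1,"offset":[-0.2,-4,0],"rotation":[0,0,-0.05]},{"gripper":1,"offset":[-0.2,-4,0],"rotation":[0,0,-0.05]},{"gripper":1,"offset":[-0.2,-4,0],"rotation":[0,0,-0.05]}]' 35
python3 arc.py 538.5 91.9 0.05 1
```

```text
t: 29.3
tool_pos: [0.4826, 0.1476, 0.0513]
tool_rot: [1.141, 2.92, 0.019]
contact_force: [11.2, 9.3, -0.4]
opening: 0.0177
grip_force: 34.4
r 78.9 lever world deg 135.1 joint 2.385 yaw 47.3
tangential -14.5 radial -1.4 z -0.4
[ 1.2 -4. ] -0.05
```

The drag is 14.5 N, a firm bite. I'll relax the tool, open and lift clear.

```bash
python3 -m handwheel '[{"gripper":1,"offset":[0,1,0],"rotation":[0,0,0]},{"gripper":0.5,"offset":[0,1.8,0],"rotation":[0,0,0]},{"gripper":0.1,"offset":[0,1.8,0],"rotation":[0,0,0]},{"gripper":0,"offset":[0,1.8,0],"rotation":[0,0,0]},{"gripper":0,"offset":[0,1.8,-15],"rotation":[0,0,0]},{"gripper":0,"offset":[0,1.8,-40],"rotation":[0,0,0]},{"gripper":0,"offset":[0,1.8,-75],"rotation":[0,0,0]},{"gripper":0,"offset":[0,1.8,-120],"rotation":[0,0,0]}]' 35
python3 -m handwheel '[{"gripper":0,"offset":[0,0,-30],"rotation":[0,0,0]},{"gripper":0,"offset":[0,0,-50],"rotation":[0,0,0]},{"gripper":0,"offset":[0,0,-50],"rotation":[0,0,0]},{"gripper":0,"offset":[-60,0,-50],"rotation":[0,0,0]},{"gripper":0,"offset":[-60,0,-50],"rotation":[0,0,0]},{"gripper":0,"offset":[-60,0,-50],"rotation":[0,0,0]},{"gripper":0,"offset":[-60,0,-50],"rotation":[0,0,0]},{"gripper":0,"offset":[-60,0,-50],"rotation":[0,0,0]}]' 35
python3 - <<'E'
from station import ctrl
import cv2
d=ctrl.get_image("scene");i=d["image"][:,:,::-1]
cv2.imwrite("pics/scene4c.png",cv2.resize(i[150:350,240:440],None,fx=3,fy=3,interpolation=cv2.INTER_CUBIC))
E
```

```text
t: 30.3
tool_pos: [0.4793, 0.1455, 0.1705]
tool_rot: [-1.141, -2.925, -0.002]
contact_force: [1.6, 0.3, 1.0]
opening: 0.0427
grip_force: 0.0
t: 31.3
tool_pos: [0.5239, 0.1055, 0.2195]
tool_rot: [1.14, 2.927, 0.003]
contact_force: [0.4, 0.1, 0.6]
opening: 0.0427
grip_force: 0.0
```

View pics/scene4c.png

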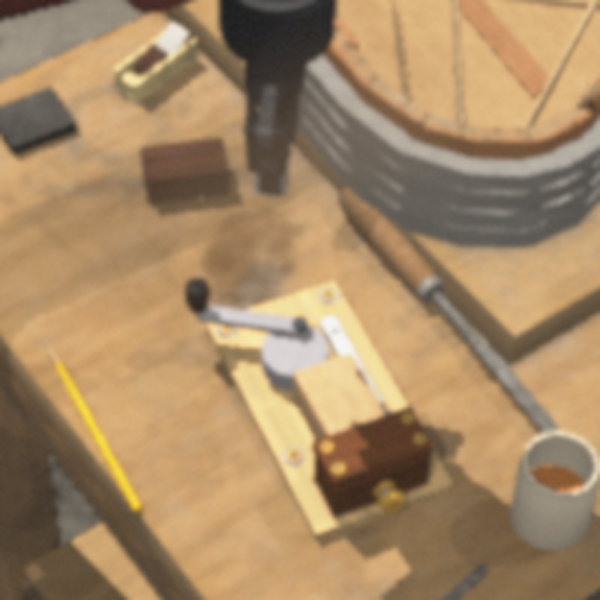

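The cam is against the block's outer end, the lever is holding, the bystanders are where they were, and the tool is clear.

```bash
python3 -c "
from station import ctrl
print(ctrl.finish_job())"
```

```text
the job is handed in; nothing more can be done
None
```

I pushed the maple block home on the stop and swung the cam lever until it bit firmly (about 14.5 N at the knob). I then let go, backed clear and handed the job in at about 31 s; the hand-in returned no verdict.

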